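# Clamp a plaster mould with a swing strap and cam lever

## Robot

A 6-joint arm with a two-finger parallel gripper is mounted at the origin on the work surface. World frame = base frame: x ahead of the robot, y to its left, z up, the work surface at z = 0. Lengths are in mm, angles in rad, forces in N, time in s.
With the tool pointing down it reaches from about 300 to 775 mm from the base axis. Payload 14.6 kg.
Tool frame: the origin (TCP) lies on the centre line of the jaws, within the pads' length; the fingertips stand 14 mm ahead of it and the grasp point (between the pads) lies 5 mm behind it; y points along the fingers, z is the direction in which the jaws open and shut, and the axes are right-handed (so a half turn about y gives the same grasp; the last joint's range is limited). The gripper opens to 94 mm and grips with 3 to 60 N. Pads are 16 mm wide; open, the fingers measure 119 mm over their backs; the gripper's body (75 mm by 177 mm) begins 78 mm behind the grasp point.
Start: joints at [1.271, 0.3, 1.521, -0, 1.321, -0.067], TCP at [126.885, 535.154, 219.446] pointing down, gripper open.
Joint ranges: [-3.03, 3.03], [-0.79, 2.21], [0.23, 2.52], [-1.04, 4.18], [0, 3.07], [-2.55, 2.55]. Speed limits (rad/s): [2.22, 2.22, 2.57, 3.14, 3.14, 3.14].

## Interface

Orientations are given as a unit quaternion [x, y, z, w].
In Python, from workcell import sense, optics, robot gives the robot as it stands. The module is installed in compiled form; this text tells all that it offers.
- The arm moves only by the tool play_rows, never from a script. Its argument "increments" is a list of rows, each a list of 7 numbers: the shift along the tool's x, y, z in units of 0.03 m (1.0 is 0.03 m), then the turn, a rotation vector about the tool's x, y, z in units of 1.5 rad (1.0 is 1.5 rad), then the opening, from -1 (shut) to 1 (fully open), so that 0 is half open. A call has 1 to 10 rows; each row shifts and turns the pose as measured when the row begins, along the tool's axes as they then stand; what a row does not reach is not made up. A row lasts 1/10 s, in which the tool goes at most 50 mm and 8.59 degrees, less where a joint would pass 70% of its speed; a pose out of reach is approached as far as the arm can. A call with a number of a shift or a turn outside -1 to 1 is refused whole. A call with a gripper value outside its range is refused whole. The fingers move at their own pace and stop on an object; "force" is the grip in N (left out, the last holds). Time passes only in rows, so rows that do not move let the fingers close. It gives the time, the measured TCP pose, the force and the opening at its end, in the units of the state.
- sense(): the state, without advancing time (a new reading comes with each control period).
- optics.snapshot(name): name is "side" or "top" or "wrist"; returns a dict with "image" (480x640x3 uint8, red, green, blue), "depth" (480x640 float32, mm along the optical axis (not along the pixel's ray), 0 where there is no reading), "fx", "fy", "cx", "cy" (pixels), "k1" (the pictures are not rectified: a ray, as slopes to the right and down, at radius r is drawn at 1 + k1 r^2 times it, then the intrinsics apply), "eye" and "attitude" of the camera in the world. Camera axes: x right, y down, z forward; pixel columns grow to the right and rows downward; lengths in mm; the calibration is good to about 2 mm. A picture is of the moment at which its call begins.
- robot.hand_in(): hands the job in, once; it reports no verdict.
The state is a dict: "time_s": time; "qpos": joint angles; "dq": joint speeds; "joint_efforts": joint torques, N m; "tcp_pos": TCP position; "orientation": TCP orientation; "ft_force": force on the tool from outside, world axes, zero at the start; "ft_torque": the same for the moment, N m; "width": opening from 0.0 (shut) to 1.0 (fully open).
Only numpy, scipy, OpenCV 4.12 (cv2) and the standard library are available. Lean on these libraries where they do the work, as an engineer would, in place of code of your own. Each camera call takes 0.05 s, during which the arm holds its last target. There are 200 camera calls.

## Task

Clamp the closed plaster mould on its board: with the outside of a finger push the parked clamp strap round until it lies over the mould against its stop pin, and only then push the cam lever on the strap all the way down so that the cam presses on the mould. Only push: do not pinch the strap's end block or the lever, do not lift or shift the mould, and leave the other things on the table alone.

Things in the scene. Friction and masses are not known exactly. Their poses are not given: they have to be found in the camera images.
- fixture: Plywood clamping board fixed to the table, 290 x 170 x 15 mm. Origin: at table height under the mould's centre; x axis runs from the pivot post (x = -90 mm) to the far edge (x = 150 mm; near edge -140), z up. A steel stop pin, 10 mm thick, top 89 mm above the table, stands at x = 75, y = -21 mm. Wooden strips round the mould's foot end 27 mm above the table.
- pivot (a point): Point on the strap's vertical pivot axis, in the steel post, at the height of the strap's underside (79 mm above the table); the nut on top ends 100 mm above the table. The strap is a steel bar 34 mm wide, 79 to 91 mm above the table, reaching 235 mm from this axis; it passes 14 mm above the mould.
- strap (a joint): Turn of the strap about the post (rad), growing clockwise seen from above. 0 = parked, pointing 1.658 rad anticlockwise of the board's +x (about its +y); 1.658 = hard stop: along the board's +x, over the mould, against the stop pin. Starts at 0 to 0.5. Stays where it is left; about 1 N at the end block moves it.
- strap_block (a point): Centre of the black push block on the strap's free end, 217.5 mm from the pivot axis, 96 mm above the table. Block: 35 mm along the strap, 28 mm across (the strap under it 34 mm), 79 to 113 mm above the table. Axes: x along the strap away from the pivot, y across it (its +y side is the one to push on), z up.
- lever (a joint): Turn of the cam lever on the strap (rad): 0 = up, rising outward 1.309 rad (75 degrees) above level; grows as it is pushed down and outward to the strap's free end; 1.309 = hard stop, level along the strap. Starts at 0 to 0.3, stays where left; 3 N at the grip moves it, up to 7 N in the last 0.6 rad as the cam presses. Pin: 90 mm from the strap's pivot axis, 89 mm above the table.
- lever_grip (a point): Centre of the lever's black grip, 48 x 20 x 10 mm thick: 63 mm along the lever from its pin and 10 mm off the pin's line, on the upper side (the side to push on). Axes: x along the lever outward (it ends 24 mm beyond this point), y along the pin, z out of the upper side. Fully down it is 99 mm above the table, 153 mm from the strap's pivot axis.
- mould_centre (a point): Centre of the closed two-part plaster press mould, loose on the board: 90 (along the board's x) x 80 x 50 mm with a 4 mm wooden pressure plate forming its top; top 65 mm above the table.
- cutter: Aluminium ring cutter, 60 mm across, 22 mm high, lying under the strap's sweep beside the board; origin at the centre of its underside. Leave alone.
- roller: Small wooden roller, 22 mm thick, 120 mm long along its x, lying beside the board; origin under its middle. Leave alone.
- bowl: Terracotta bowl, 110 mm across, 45 mm high; origin at the centre of its underside. Leave alone.
- bottle: Brown glass bottle, 64 mm across, 190 mm tall; origin at the centre of its underside. Leave alone.
- cup: White ceramic cup, 74 mm across, 80 mm tall; origin at the centre of its underside. Leave alone.
- jar: White plastic jar, 72 mm across, 85 mm tall; origin at the centre of its underside. Leave alone.
- knife: Wooden-handled spatula, 200 mm long along its x, lying flat. Leave alone.

How it is judged (in metres and radians):
On the way, in this order (a step that is already met when the one before it is completed fails the run):
1. the strap has been swung over the mould to its stop while the lever is still up (value of joint strap above 1.58 rad and value of joint lever below 0.6 rad), for 0.1 s.
2. the cam lever is pushed fully down with the strap over the mould (value of joint strap above 1.58 rad and value of joint lever above 1.2 rad), for 0.1 s.
At the end, for the whole second after the job is handed in: The strap is within 0.078 rad (4.5 degrees) of its stop over the mould, the lever within 0.109 rad (6 degrees) of fully down, the cam presses on the mould with more than 3 N, and the mould stands within 8 mm of where it was, upright (all of step 2 and contact force between lever and mould above 3 N and distance of mould_centre from where it was at the start of the episode below 0.008 m and angle between mould_centre's own z axis and vertical below 0.05 rad); the robot touches nothing.
It fails at once if the mould was lifted, tipped or pushed more than 12 mm (distance of mould_centre from where it was at the start of the episode above 0.012 m or angle between mould_centre's own z axis and vertical above 0.15 rad).
It fails at once if the strap's end block was taken between the fingers (the grasp point was inside it) (x of the grasp point in the frame of strap_block between -0.017 and 0.017 m and y of the grasp point in the frame of strap_block between -0.009 and 0.009 m and z of the grasp point in the frame of strap_block between -0.016 and 0.016 m).
It fails at once if the lever was taken between the fingers (the grasp point was inside its grip) (x of the grasp point in the frame of lever_grip between -0.024 and 0.024 m and y of the grasp point in the frame of lever_grip between -0.006 and 0.006 m and z of the grasp point in the frame of lever_grip between -0.004 and 0.004 m).
It fails at once if another thing on the table was moved more than 20 mm (distance of any of cutter, roller, bowl, bottle, cup, jar, knife from where it was at the start of the episode above 0.02 m).
It also fails if it takes over 61 s, if anything falls off the work surface, if the arm or the gripper's body presses on something with over 40 N, if the wrist force passes 120 N, or if a joint passes its speed limit or range.

## Working session

There is one attempt and no reset: what is moved stays moved. The work goes in short steps, Python scripts to look and compute and a tool call to move; the robot and the scene stay as the last step left them, time stands still between calls to the robot, and variables do not carry over. Pictures are saved under pics/ and viewed, about 8 in all and at most 12, crops included, and the job is handed in when it is done.

Besides the shell and the picture viewer there is one more tool, called after "Emit:" as a command line: name --pt "numbers of a row" for each row, then --argument value for the rest. play_rows: Moves the arm, as the interface text tells. Its arguments: {"type":"object","properties":{"increments":{"type":"array","items":{"type":"array","items":{"type":"number","minimum":-1,"maximum":1}}},"force":{"type":"number"}},"required":["increments"]}

```bash
mkdir -p pics
cat > h.py <<'E'
import numpy as np, cv2
from scipy.spatial.transform import Rotation as R
from workcell import sense, optics, robot
def snap(n,f=None):
    s=optics.snapshot(n)
    if f: cv2.imwrite('pics/'+f,s['image'][:,:,::-1])
    np.savez('last_'+n+'.npz',**s); return s
def load(n): return dict(np.load('last_'+n+'.npz'))
def cloud(s):
    v,u=np.mgrid[0:480,0:640]
    K=np.array([[s['fx'],0,s['cx']],[0,s['fy'],s['cy']],[0,0,1]],float)
    xd=(u-s['cx'])/s['fx'];yd=(v-s['cy'])/s['fy'];x,y=xd.copy(),yd.copy()
    for _ in range(8):
        k=1+s['k1']*(x*x+y*y);x,y=xd/k,yd/k
    d=s['depth'];P=np.stack([x*d,y*d,d],-1)
    A=np.array(s['attitude']);A=R.from_quat(A).as_matrix() if A.size==4 else A
    W=P@A.T+np.array(s['eye']);W[d<=0]=np.nan;return W
E
python3 - <<'E'
from h import *
for n in('top','side'):
    s=snap(n,n+'0.png');print(n,s['eye'],s['attitude'],s['k1'])
print(sense())
E
```

```text
top [ 279.33324302  -38.13908459 1335.38968079] [ 0.74169886 -0.66102955  0.07714686 -0.0834931 ] -0.11984955085338711
side [ -469.32654767 -1001.05643731   958.11863479] [ 0.80428843 -0.33333942  0.19419227 -0.45198928] 0.04974136370734739
{'time_s': 0.1, 'qpos': array([ 1.27138859e+00,  3.00417469e-01,  1.52150680e+00,  1.59821335e-05,
        1.32070679e+00, -6.65818044e-02]), 'dq': array([ 0.00109403, -0.0033227 , -0.00030921, -0.0005451 ,  0.00028113,
        0.00087347]), 'joint_efforts': array([-1.93519591e-03, -5.32642686e+01, -3.53278506e+01,  7.08203344e-02,
        2.36076565e-02, -7.61074489e-05]), 'tcp_pos': array([126.82523125, 534.95370615, 218.94716383]), 'orientation': array([ 0.70268059, -0.08220417,  0.08205979, -0.70196058]), 'ft_force': array([-0.59351766, -0.02580094, -1.50157144]), 'ft_torque': array([-0.00141356, -0.04406825,  0.03482346]), 'width': 0.9995316025380263}
```

View pics/top0.png

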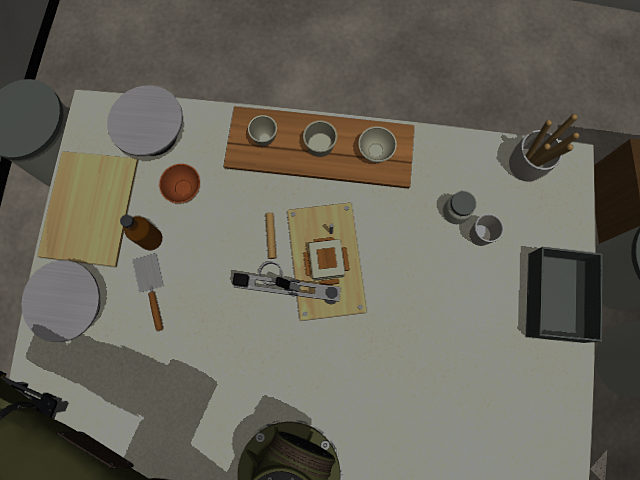

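View pics/side0.png

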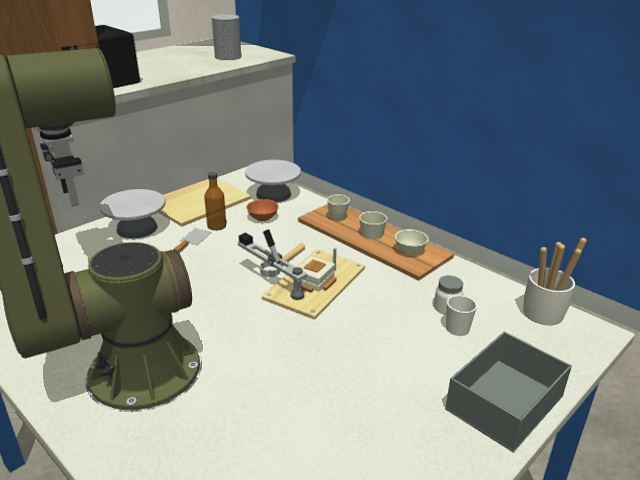

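Top view: board corners at about (289,208), (352,203), (367,314) and (301,320), pivot nut (332,293), end block (240,280), lever grip (284,283), stop pin (328,229). The cutter (270,270) lies under the strap and the roller is at (270,235). Next I turn these into world positions.

Run:
```python
from h import *
s=load('top');W=cloud(s);I=s['image'].astype(int);Z=W[...,2]
v,u=np.mgrid[0:480,0:640]
box=(u>225)&(u<375)&(v>195)&(v<330)
b=box&(abs(Z-15)<5)&(u>280)
def rect(m):
    return cv2.minAreaRect(W[m][:,:2].astype(np.float32))
print('board',b.sum(),rect(b),cv2.boxPoints(rect(b)).round(0).tolist(), np.median(Z[b]))
dark=I.max(2)<60
for nm,m in [('strap',box&(Z>79)&(Z<120)),('block',box&(Z>100)&(Z<122)&(u<255)),('gripdark',box&dark&(Z>100)&(u>=262)&(u<300)),('nut',box&(Z>92)&(u>318)&(v>280)),('pin',box&(Z>55)&(v<243)),('mouldtop',box&(abs(Z-65)<6)&(v<280))]:
    if m.sum()<3: print(nm,m.sum());continue
    P=W[m];print(nm,m.sum(),'mean',P.mean(0).round(1),'zrange',np.percentile(P[:,2],[2,50,98]).round(1),rect(m))
for nm,(a,c) in dict(cutter=((255,285),(255,290)),roller=((262,278),(208,262))).items():
    m=(u>a[0])&(u<a[1])&(v>c[0])&(v<c[1])&(Z>8)&(Z<32);P=W[m];print(nm,P.mean(0).round(),P.min(0).round(),P.max(0).round())
```

```text
board 4831 ((529.7529907226562, -23.301483154296875), (291.53125, 181.42654418945312), 13.692033767700195) [[367.0, 30.0], [410.0, -146.0], [693.0, -77.0], [650.0, 99.0]] 14.900021679933161
strap 1220 mean [440.8  52.2  95.7] zrange [ 83.5  92.3 115.8] ((512.9657592773438, 55.62456512451172), (185.15895080566406, 253.13626098632812), 0.4083544611930847)
block 186 mean [442.  163.3 112.4] zrange [104.  112.8 117.2] ((442.5060119628906, 164.20143127441406), (34.87712478637695, 28.649805068969727), 88.06214141845703)
gripdark 161 mean [439.3  57.5 145.7] zrange [100.7 149.1 172.7] ((437.9479675292969, 54.16192626953125), (33.381202697753906, 44.85504913330078), 7.147922515869141)
nut 177 mean [439.4 -47.6  97.4] zrange [ 92.1  97.4 104.5] ((438.9871826171875, -45.467498779296875), (50.35881805419922, 33.827186584472656), 86.83129119873047)
pin 87 mean [578.3 -32.5  66. ] zrange [55.9 61.1 92.2] ((585.0537719726562, -22.243785858154297), (39.57111358642578, 67.10929107666016), 6.459789752960205)
mouldtop 972 mean [525.3 -29.9  63.1] zrange [59.2 62.7 69.1] ((540.4395141601562, -26.434059143066406), (120.76902770996094, 79.7321548461914), 13.69611644744873)
cutter [491. 109.  20.] [449.  78.   8.] [525. 134.  29.]
roller [577. 120.  19.] [509. 100.   9.] [638. 146.  29.]
```

```bash
cat >> h.py <<'E'
PIV=np.array([438,-46.]);B=np.radians(13.7)
def rel(t,yaw_z=None):
    """shift (units) in tool axes to world point t, plus turn about tool y (units) bringing tool z to heading yaw_z"""
    s=sense();Rm=R.from_quat(s['orientation']).as_matrix()
    d=Rm.T@(np.array(t)-s['tcp_pos'])/30
    o=[np.degrees(np.arctan2(Rm[1,2],Rm[0,2]))]
    if yaw_z is not None:
        a=(np.degrees(yaw_z)-o[0]+180)%360-180;o.append(-np.radians(a)/1.5)  # y down
    print('t',round(s['time_s'],2),'tcp',s['tcp_pos'].round(1),'F',s['ft_force'].round(1),'w',round(float(s['width']),2),'q',s['qpos'].round(2))
    print('shift u',d.round(2),'yaw z deg, turn u',np.round(o,3),'y axis',Rm[:,1].round(3))
E
python3 - <<'E'
from h import *
th=np.radians(88.8)
u=np.array([np.cos(th),np.sin(th)]);n=np.array([-u[1],u[0]])
p=np.array([442.3,163.7])+n*(14+12.5+25)
print(p); rel([*p,200],th-np.pi/2); rel([*p,200],th+np.pi/2)
s=load('top');W=cloud(s);print('bottle top',W[215:226,123:133].reshape(-1,3)[::20].round())
E
```

```text
[390.8112948  164.77853462]
t 0.1 tcp [126.8 535.  218.9] F [-0.6 -0.  -1.5] w 1.0 q [ 1.27  0.3   1.52  0.    1.32 -0.07]
shift u [11.41  0.64 -9.98] yaw z deg, turn u [76.66   0.906] y axis [-0.    -0.001 -1.   ]
t 0.1 tcp [126.8 535.  218.9] F [-0.6 -0.  -1.5] w 1.0 q [ 1.27  0.3   1.52  0.    1.32 -0.07]
shift u [11.41  0.64 -9.98] yaw z deg, turn u [76.66  -1.188] y axis [-0.    -0.001 -1.   ]
bottle top [[546. 442. 192.]
 [542. 441. 192.]
 [537. 440. 191.]
 [532. 439. 192.]
 [528. 439. 189.]
 [523. 437. 192.]]
```

Emit:
play_rows --pt "0.8 0 -0.7 0 0 0 -1" --pt "0.8 0 -0.7 0 0 0 -1" --pt "0.8 0 -0.7 0 0 0 -1" --pt "0.8 0 -0.7 0 0 0 -1" --pt "0.8 0 -0.7 0 0 0 -1" --pt "0.8 0 -0.7 0 0 0 -1" --pt "0.8 0 -0.7 0 0 0 -1" --pt "0.8 0 -0.7 0 0 0 -1" --pt "0.8 0 -0.7 0 0 0 -1" --pt "0.8 0 -0.7 0 0 0 -1" --force 20

```text
time_s: 1.1
tcp_pos: [315.4, 266.3, 216.4]
orientation: [0.705, -0.081, 0.079, -0.701]
ft_force: [0.7, 0.7, -0.0]
width: 0.186
```

Emit:
play_rows --pt "0 0 0 0 0.1 0 -1" --pt "0 0 0 0 0.1 0 -1" --pt "0 0 0 0 0.1 0 -1" --pt "0 0 0 0 0.1 0 -1" --pt "0 0 0 0 0.1 0 -1" --pt "0 0 0 0 0.1 0 -1" --pt "0 0 0 0 0.1 0 -1" --pt "0 0 0 0 0.1 0 -1" --pt "0 0 0 0 0.1 0 -1" --pt "0 0 0 0 0.01 0 -1"

```text
time_s: 2.1
tcp_pos: [316.5, 262.0, 214.5]
orientation: [0.496, -0.507, 0.508, -0.489]
ft_force: [0.1, 0.4, 0.0]
width: 0.007
```

Run:
```python
from h import *
rel([390.8,164.8,190],np.radians(-1.2))
```

```text
t 2.1 tcp [316.5 262.  214.5] F [0.1 0.4 0. ] w 0.01 q [ 0.6  -0.01  1.88 -0.    1.27  0.64]
shift u [3.16 0.83 2.58] yaw z deg, turn u [-1.752 -0.006] y axis [-0.007 -0.008 -1.   ]
```

Emit:
play_rows --pt "0.65 0.15 0.5 0 0 0 -1" --pt "0.65 0.15 0.5 0 0 0 -1" --pt "0.65 0.15 0.5 0 0 0 -1" --pt "0.65 0.15 0.5 0 0 0 -1" --pt "0.65 0.15 0.5 0 0 0 -1" --pt "0 0 0 0 0 0 -1"

```text
time_s: 2.7
tcp_pos: [390.9, 159.3, 191.0]
orientation: [0.503, -0.501, 0.501, -0.495]
ft_force: [-0.2, -0.2, -0.4]
width: 0.005
```

Run:
```python
from h import *
rel([390.8,164.8,109],np.radians(-1.2))
s=snap('wrist','w1.png');W=cloud(s);Z=W[...,2]
m=(abs(Z-113)<5)&(W[...,0]>400)&(W[...,1]>130)
print(m.sum(),W[m].mean(0).round(1) if m.any() else '',cv2.minAreaRect(W[m][:,:2].astype(np.float32)) if m.sum()>5 else '')
```

```text
t 2.7 tcp [390.9 159.3 191. ] F [-0.2 -0.2 -0.4] w 0.01 q [ 0.3   0.05  1.89 -0.01  1.22  0.31]
shift u [-0.21  2.73  0.02] yaw z deg, turn u [-0.264  0.011] y axis [-0.008 -0.008 -1.   ]
1652 [442.1 165.2 112.5] ((442.73345947265625, 164.12680053710938), (35.519386291503906, 28.380098342895508), 89.29608154296875)
```

View pics/w1.png

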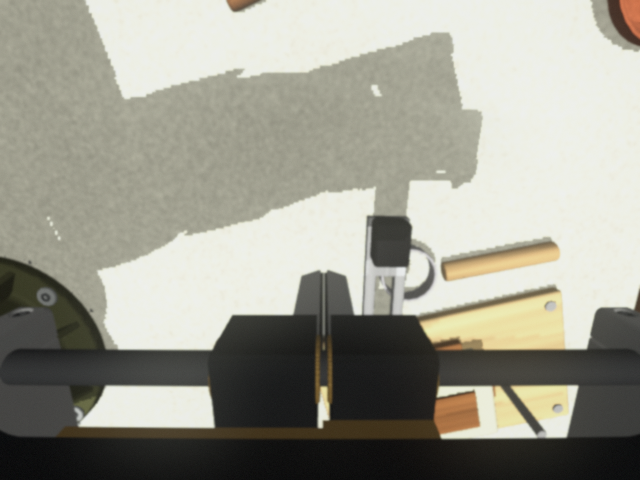

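Emit:
play_rows --pt "-0.1 0.7 0 0 0 0 -1" --pt "-0.1 0.7 0 0 0 0 -1" --pt "0 0.7 0 0 0 0 -1" --pt "0 0.6 0 0 0 0 -1" --pt "0 0 0.4 0 0 0 -1" --pt "0 0 0.2 0 0 0 -1" --pt "0 0 0 0 0 0 -1"

```text
time_s: 3.45
tcp_pos: [408.1, 170.1, 110.3]
orientation: [0.506, -0.497, 0.498, -0.5]
ft_force: [-0.1, -0.3, 0.7]
width: 0.008
```

Emit:
play_rows --pt "0 0 0.2 0 0 0 -1" --pt "-0.04 0 0.43 0 0.04 0 -1" --pt "-0.04 0 0.43 0 0.04 0 -1" --pt "-0.04 0 0.43 0 0.04 0 -1" --pt "-0.04 0 0.43 0 0.04 0 -1" --pt "0 0 0 0 0 0 -1"

```text
time_s: 4.05
tcp_pos: [470.3, 171.5, 114.1]
orientation: [0.439, -0.554, 0.557, -0.437]
ft_force: [0.2, -0.5, -1.6]
width: 0.004
```

Run:
```python
from h import *
rel([390.8,164.8,109],np.radians(-1.2))
s=snap('wrist','w2.png');W=cloud(s);Z=W[...,2]
m=(abs(Z-113)<4)&(W[...,0]>430)&(W[...,1]>110)
r=cv2.minAreaRect(W[m][:,:2].astype(np.float32));print(m.sum(),r)
```

```text
t 4.05 tcp [470.3 171.5 114.1] F [ 0.2 -0.5 -1.6] w 0.0 q [ 0.28  0.31  1.77 -0.01  1.06  0.52]
shift u [ 0.83  0.17 -2.52] yaw z deg, turn u [-13.484  -0.143] y axis [ 0.    -0.005 -1.   ]
2117 ((484.6578674316406, 166.99417114257812), (21.287620544433594, 55.44032287597656), 74.21407318115234)
```

Emit:
play_rows --pt "-0.03 0.12 0.43 0 0.045 0 -1" --pt "-0.03 0.05 0.43 0 0.045 0 -1" --pt "-0.03 0.05 0.43 0 0.04 0 -1" --pt "-0.03 0.05 0.43 0 0.04 0 -1" --pt "-0.03 0.03 0.43 0 0.04 0 -1" --pt "-0.03 0.03 0.43 0 0.04 0 -1" --pt "-0.03 0.03 0.43 0 0.04 0 -1" --pt "-0.03 0.03 0.43 0 0.04 0 -1"

```text
time_s: 4.9
tcp_pos: [563.6, 134.3, 105.5]
orientation: [0.29, -0.644, 0.646, -0.29]
ft_force: [-0.5, 1.1, 0.7]
width: 0.003
```

```bash
cat >> h.py <<'E'
def arc(c=26.5):
    s=sense();d=s['tcp_pos'][:2]-PIV;L=np.hypot(*d);t=np.arctan2(d[1],d[0])-np.arcsin(c/L)
    print('strap heading',np.degrees(t).round(1),'joint',round(B+1.658-t,3),'r',round((L*L-c*c)**.5,1))
E
python3 - <<'E'
from h import *
rel([390.8,164.8,109]);arc()
s=snap('top','top1.png')
cv2.imwrite('pics/c1.png',cv2.resize(s['image'][180:340,200:400,::-1],None,fx=4,fy=4)[:600])
E
```

```text
t 4.9 tcp [563.6 134.3 105.5] F [-0.5  1.1  0.7] w 0.0 q [ 0.17  0.48  1.55 -0.    1.11  0.9 ]
shift u [ 3.07 -0.12 -4.98] yaw z deg, turn u [-41.606] y axis [ 0.001 -0.003 -1.   ]
strap heading 48.2 joint 1.056 r 218.2
```

View pics/c1.png

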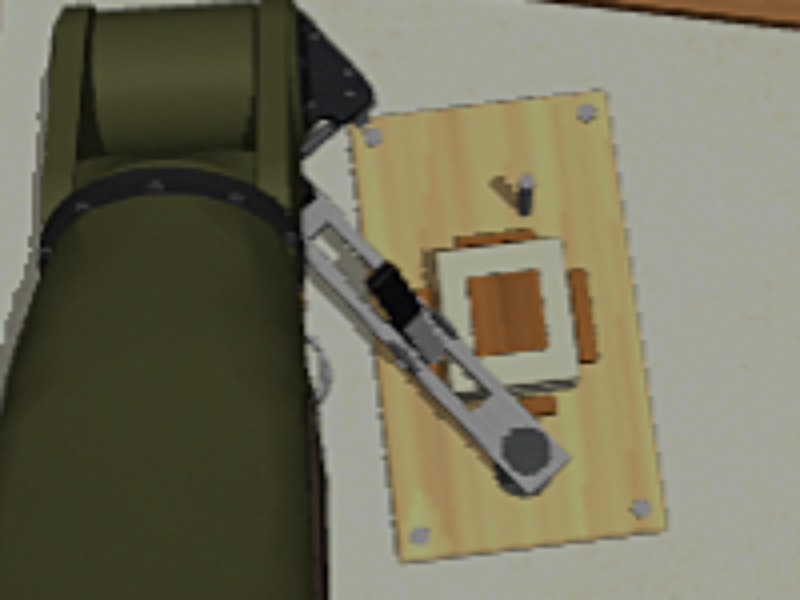

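The crop shows the strap turning ahead of the finger (strap heading about 48°), the lever still up, and the mould unmoved. I carry on.

Emit:
play_rows --pt "-0.03 -0.03 0.43 0 0.04 0 -1" --pt "-0.03 0 0.43 0 0.04 0 -1" --pt "-0.03 0 0.43 0 0.04 0 -1" --pt "-0.03 0 0.43 0 0.04 0 -1" --pt "-0.03 0 0.43 0 0.04 0 -1" --pt "-0.03 0 0.43 0 0.04 0 -1" --pt "-0.02 0 0.3 0 0.03 0 -1" --pt "-0.01 0 0.2 0 0.01 0 -1"

```text
time_s: 5.75
tcp_pos: [623.2, 66.1, 108.6]
orientation: [0.15, -0.69, 0.691, -0.151]
ft_force: [-0.2, 1.5, -1.4]
width: 0.004
```

Run:
```python
from h import *
rel([390.8,164.8,109]);arc()
```

```text
t 5.75 tcp [623.2  66.1 108.6] F [-0.2  1.5 -1.4] w 0.0 q [ 0.05  0.57  1.4  -0.    1.17  1.19]
shift u [ 5.68 -0.02 -6.21] yaw z deg, turn u [-65.411] y axis [ 0.001 -0.001 -1.   ]
strap heading 24.2 joint 1.475 r 214.9
```

Emit:
play_rows --pt "-0.02 0.05 0.43 0 0.05 0 -1" --pt "-0.02 0 0.4 0 0.04 0 -1" --pt "-0.01 0 0.25 0 0.03 0 -1" --pt "0 0 0.15 0 0.01 0 -1" --pt "0 0 0.1 0 0 0 -1"

```text
time_s: 6.25
tcp_pos: [637.1, 29.8, 108.2]
orientation: [0.085, -0.702, 0.702, -0.085]
ft_force: [0.6, 0.9, -0.8]
width: 0.003
```

Emit:
play_rows --pt "0 0 0.1 0 0 0 -1" --pt "0 0 0.1 0 0 0 -1"

```text
time_s: 6.45
tcp_pos: [638.3, 24.3, 108.4]
orientation: [0.086, -0.702, 0.702, -0.087]
ft_force: [0.7, 1.0, -0.7]
width: 0.0
```

Run:
```python
from h import *
rel([390.8,164.8,109]);arc()
```

```text
t 6.45 tcp [638.3  24.3 108.4] F [ 0.7  1.  -0.7] w 0.0 q [-0.02  0.6   1.36 -0.    1.18  1.31]
shift u [ 6.87 -0.03 -6.54] yaw z deg, turn u [-75.993] y axis [ 0.001 -0.001 -1.   ]
strap heading 12.2 joint 1.685 r 210.7
```

Estimated past the stop, yet no force rise; push on gently.

Emit:
play_rows --pt "0 0 0.1 0 0 0 -1" --pt "0 0 0.1 0 0 0 -1" --pt "0 0 0 0 0 0 -1"

```text
time_s: 6.75
tcp_pos: [638.8, 22.8, 108.6]
orientation: [-0.088, 0.704, -0.699, 0.087]
ft_force: [0.4, -0.3, -0.3]
width: 0.006
```

Run:
```python
from h import *
rel([390.8,164.8,109]);arc()
s=snap('top','top2.png')
cv2.imwrite('pics/c2.png',cv2.resize(s['image'][180:340,200:400,::-1],None,fx=4,fy=4)[:600])
```

```text
t 6.75 tcp [638.8  22.8 108.6] F [ 0.4 -0.3 -0.3] w 0.01 q [-0.02  0.6   1.36  0.01  1.19  1.3 ]
shift u [ 6.85  0.03 -6.62] yaw z deg, turn u [-75.785] y axis [-0.002  0.007 -1.   ]
strap heading 11.7 joint 1.692 r 210.5
```

View pics/c2.png

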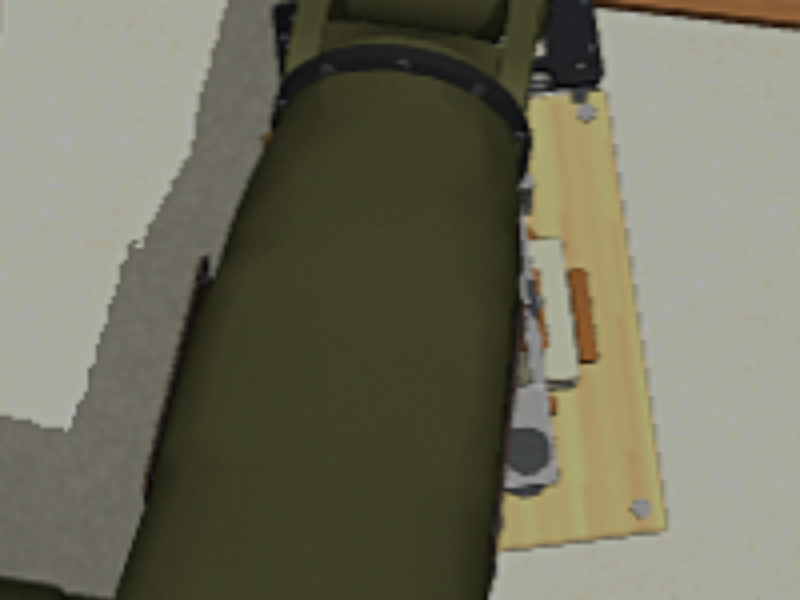

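Emit:
play_rows --pt "0 0 0.15 0 0 0 -1" --pt "0 0 0.2 0 0 0 -1" --pt "0 0 0.2 0 0 0 -1"

```text
time_s: 7.1
tcp_pos: [639.0, 21.7, 108.7]
orientation: [-0.093, 0.712, -0.69, 0.087]
ft_force: [-14.5, 39.4, 11.0]
width: 0.006
```

Run:
```python
from h import *
rel([390.8,164.8,109]);arc()
```

```text
t 7.1 tcp [639.   21.7 108.7] F [-14.5  39.4  11. ] w 0.01 q [-0.04  0.61  1.35  0.03  1.2   1.27]
shift u [ 6.8   0.23 -6.7 ] yaw z deg, turn u [-75.414] y axis [-0.012  0.03  -0.999]
strap heading 11.4 joint 1.697 r 210.4
```

Hard against the stop (40 N on the finger, no further motion). I back off, rise and inspect.

Emit:
play_rows --pt "0 0 -0.4 0 0 0 -1" --pt "0 0 -0.6 0 0 0 -1" --pt "0 -0.9 0 0 0 0 -1" --pt "0 -0.9 0 0 0 0 -1" --pt "0 -0.9 0 0 0 0 -1" --pt "0 -0.9 0 0 0 0 -1" --pt "0 -0.9 -0.9 0 0 0 -1" --pt "0 0 -0.9 0 0 0 -1" --pt "0 0 -0.9 0 0 0 -1" --pt "0 0 0 0 0 0 -1"

```text
time_s: 8.1
tcp_pos: [610.4, 130.7, 252.8]
orientation: [-0.093, 0.711, -0.692, 0.087]
ft_force: [-0.4, -0.5, 0.1]
width: 0.006
```

Run:
```python
from h import *
rel([390.8,164.8,109],B-np.pi/2)
s=snap('wrist','w3.png');W=cloud(s);Z=W[...,2];I=s['image'].astype(int)
c=(W[...,0]>380)&(W[...,0]<720)&(W[...,1]>-90)&(W[...,1]<40)
for nm,m in [('strapband',c&(abs(Z-91)<4)),('high',c&(Z>118)&(Z<182)&(W[...,0]<640)),('block',c&(abs(Z-113)<4)&(W[...,0]>600))]:
    if m.sum()>5: print(nm,m.sum(),W[m].mean(0).round(1),W[m].min(0).round(),W[m].max(0).round(),cv2.minAreaRect(W[m][:,:2].astype(np.float32)))
```

```text
t 8.1 tcp [610.4 130.7 252.8] F [-0.4 -0.5  0.1] w 0.01 q [0.14 0.45 1.24 0.03 1.46 1.45]
shift u [ 6.78  4.9  -2.82] yaw z deg, turn u [-7.5392e+01  1.1000e-02] y axis [-0.011  0.025 -1.   ]
strapband 2789 [566.  -21.   90.7] [416. -73.  87.] [670.  19.  95.] ((542.6297607421875, -29.548095703125), (255.95057678222656, 44.48426818847656), 12.252366065979004)
high 159 [554.1 -19.6 153.2] [531. -32. 118.] [565. -14. 168.] ((549.808349609375, -19.65350914001465), (16.78523826599121, 34.64493942260742), 74.54241943359375)
block 1131 [ 6.497e+02 -5.000e-01  1.125e+02] [630. -18. 109.] [669.  15. 115.] ((649.1793212890625, -1.57586669921875), (35.27545928955078, 28.53487205505371), 14.02430534362793)
```

View pics/w3.png

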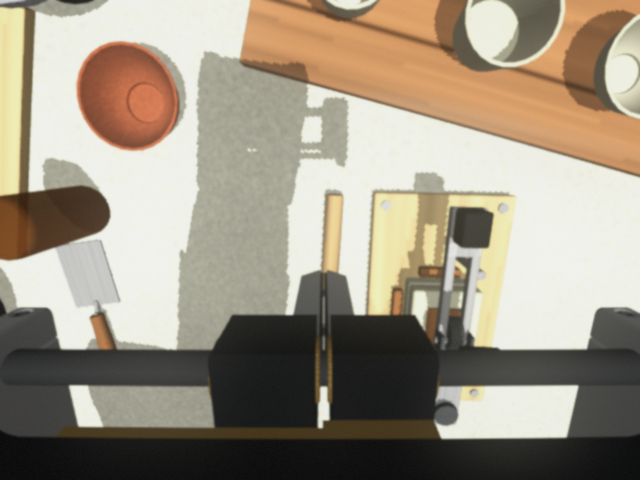

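The strap lies over the mould with its block at (473,228) in the image, fitted at (649,-2) with heading 14°, so the pivot is at about (438,-53.5). The lever is up at about 55-60°. I go above and inside the lever.

```bash
cat >> h.py <<'E'
PIV=np.array([438,-53.5]);U=np.array([np.cos(B),np.sin(B)])
def at(r,z): rel([*(PIV+r*U),z],B-np.pi/2)
def where():
    p=sense()['tcp_pos'];d=p[:2]-PIV;print('r',(d@U).round(1),'lat',(d@[-U[1],U[0]]).round(1),'z',p[2].round(1))
E
python3 - <<'E'
from h import *
at(80,215);where()
E
```

```text
t 8.15 tcp [610.7 129.3 252.4] F [-0.5  0.2 -0.8] w 0.0 q [0.14 0.45 1.24 0.03 1.46 1.45]
shift u [4.43 1.15 4.52] yaw z deg, turn u [-7.5434e+01  1.0000e-02] y axis [-0.011  0.025 -1.   ]
r 211.1 lat 136.7 z 252.4
```

Emit:
play_rows --pt "0 0 0 0.018 0.01 0 -1" --pt "0.63 0.1 0.65 0 0 0 -1" --pt "0.63 0.1 0.65 0 0 0 -1" --pt "0.63 0.1 0.65 0 0 0 -1" --pt "0.63 0.1 0.65 0 0 0 -1" --pt "0.63 0.1 0.65 0 0 0 -1" --pt "0.63 0.1 0.65 0 0 0 -1" --pt "0.63 0.1 0.6 0 0 0 -1" --pt "0 0.1 0 0 0 0 -1" --pt "0 0 0 0 0 0 -1"

```text
time_s: 9.15
tcp_pos: [509.2, -46.2, 226.4]
orientation: [0.083, -0.696, 0.709, -0.077]
ft_force: [0.0, -0.3, -0.6]
width: 0.006
```

Run:
```python
from h import *
at(80,180);where()
s=snap('wrist');W=cloud(s);Z=W[...,2]
d=W[...,:2]-PIV;r=d@U;l=d@np.array([-U[1],U[0]])
m=(abs(l)<14)&(r>95)&(r<150)&(Z>115)&(Z<185)
print(m.sum())
for a in range(118,182,8):
    k=m&(Z>=a)&(Z<a+8)
    if k.sum(): print(a,k.sum(),'r',r[k].min().round(1),np.median(r[k]).round(1),r[k].max().round(1),'lat',l[k].min().round(1),l[k].max().round(1))
```

```text
t 9.15 tcp [509.2 -46.2 226.4] F [ 0.  -0.3 -0.6] w 0.01 q [-0.15  0.21  1.62 -0.02  1.32  1.2 ]
shift u [-0.32  1.54 -0.36] yaw z deg, turn u [-7.7081e+01 -9.0000e-03] y axis [-0.006 -0.019 -1.   ]
r 70.9 lat -9.8 z 226.4
1053
118 5 r 95.1 95.5 95.6 lat -6.7 3.7
126 59 r 95.5 97.8 101.3 lat -9.9 9.5
134 110 r 99.4 101.9 105.8 lat -9.9 9.7
142 125 r 103.9 106.8 111.1 lat -9.9 9.7
150 139 r 108.8 111.5 115.6 lat -9.9 9.7
158 175 r 113.5 116.2 128.5 lat -10.0 9.8
166 440 r 118.0 123.7 128.7 lat -10.0 9.3
```

Lever measured at lateral -10 to +10 mm, so it is centred, at 60° elevation. The grip's upper face is at r ≈ 111 mm at z = 154 mm.

Emit:
play_rows --pt "0 0 0 -0.011 -0.01 0 -1" --pt "-0.15 0 -0.2 0 0 0 -1" --pt "-0.15 0.3 -0.15 0 0 0 -1" --pt "0 0.4 0 0 0 0 -1" --pt "0 0.4 0 0 0 0 -1" --pt "0 0.4 0 0 0 0 -1" --pt "0 0 0 0 0 0 -1"

```text
time_s: 9.9
tcp_pos: [516.3, -30.3, 176.1]
orientation: [0.091, -0.702, 0.702, -0.082]
ft_force: [-0.0, 0.1, -0.1]
width: 0.001
```

Run:
```python
from h import *
at(103,169);where()
```

```text
t 9.9 tcp [516.3 -30.3 176.1] F [-0.   0.1 -0.1] w 0.0 q [-0.13  0.27  1.66 -0.    1.22  1.2 ]
shift u [-0.72  0.23  0.14] yaw z deg, turn u [-7.5953e+01  4.0000e-03] y axis [-0.013 -0.002 -1.   ]
r 81.6 lat 4.0 z 176.1
```

Emit:
play_rows --pt "-0.3 0.1 0.07 0 0 0 -1" --pt "-0.3 0.1 0.07 0 0 0 -1" --pt "-0.2 0.08 0 0 0 0 -1" --pt "-0.2 0.09 0 0 0 0 -1" --pt "-0.2 0.09 0 0 0 0 -1" --pt "-0.2 0.1 0 0 0 0 -1"

```text
time_s: 10.5
tcp_pos: [561.2, -24.4, 158.0]
orientation: [0.091, -0.702, 0.702, -0.082]
ft_force: [-2.6, -1.2, -0.7]
width: 0.008
```

Run:
```python
from h import *
at(133.4,150);where()
```

```text
t 10.5 tcp [561.2 -24.4 158. ] F [-2.6 -1.2 -0.7] w 0.01 q [-0.11  0.39  1.55 -0.    1.22  1.22]
shift u [-0.23  0.26 -0.03] yaw z deg, turn u [-7.6002e+01  3.0000e-03] y axis [-0.013 -0.002 -1.   ]
r 126.6 lat -0.9 z 158.0
```

Emit:
play_rows --pt "-0.12 0.13 -0.02 0 0 0 -1" --pt "-0.12 0.13 -0.02 0 0 0 -1" --pt "-0.12 0.17 0 0 0 0 -1" --pt "-0.12 0.17 0 0 0 0 -1" --pt "-0.1 0.17 0 0 0 0 -1"

```text
time_s: 11.0
tcp_pos: [579.7, -18.8, 133.8]
orientation: [0.09, -0.701, 0.702, -0.082]
ft_force: [-3.3, -2.9, 3.2]
width: 0.004
```

Run:
```python
from h import *
at(150,118);where()
```

```text
t 11.0 tcp [579.7 -18.8 133.8] F [-3.3 -2.9  3.2] w 0.0 q [-0.09  0.45  1.52 -0.    1.18  1.23]
shift u [-0.14  0.53  0.01] yaw z deg, turn u [-7.5993e+01  4.0000e-03] y axis [-0.011 -0.003 -1.   ]
r 145.9 lat 0.2 z 133.8
```

Emit:
play_rows --pt "-0.06 0.15 0 0 0 0 -1" --pt "-0.06 0.15 0 0 0 0 -1" --pt "-0.03 0.15 0 0 0 0 -1" --pt "0 0.12 0 0 0 0 -1"

```text
time_s: 11.4
tcp_pos: [585.3, -17.7, 117.2]
orientation: [0.089, -0.701, 0.703, -0.083]
ft_force: [-19.4, -2.2, 50.0]
width: 0.006
```

Run:
```python
from h import *
at(150,118);where()
```

```text
t 11.4 tcp [585.3 -17.7 117.2] F [-19.4  -2.2  50. ] w 0.01 q [-0.09  0.48  1.52 -0.    1.15  1.24]
shift u [ 0.05 -0.03 -0.01] yaw z deg, turn u [-7.5993e+01  4.0000e-03] y axis [-0.008 -0.003 -1.   ]
r 151.6 lat -0.2 z 117.2
```

Hard stop reached at the expected height. I retreat straight up and check.

Emit:
play_rows --pt "0 0 0 0 0 0 -1" --pt "0 -0.3 0 0 0 0 -1" --pt "0 -0.9 0 0 0 0 -1" --pt "0 -0.9 0 0 0 0 -1" --pt "0 -0.9 0 0 0 0 -1" --pt "0 -0.9 -0.9 0 0 0 -1" --pt "0 0 -0.9 0 0 0 -1" --pt "0 0 -0.9 0 0 0 -1" --pt "0 0 -0.9 0 0 0 -1" --pt "0 0 0 0 0 0 -1"

```text
time_s: 12.4
tcp_pos: [559.8, 91.8, 240.4]
orientation: [-0.088, 0.702, -0.702, 0.084]
ft_force: [-0.5, -0.9, -0.5]
width: 0.005
```

Run:
```python
from h import *
where()
s=snap('wrist','w4.png');W=cloud(s);Z=W[...,2]
d=W[...,:2]-PIV;r=d@U;l=d@np.array([-U[1],U[0]])
m=(abs(l)<9)&(r>132)&(r<176)&(Z>80)&(Z<150);print('grip z',m.sum(),np.percentile(Z[m],[5,50,95]).round(1),np.polyfit(r[m&(Z>98)],Z[m&(Z>98)],1))
k=(abs(Z-113)<4)&(r>195)&(r<240)&(abs(l)<30);print('block',cv2.minAreaRect(W[k][:,:2].astype(np.float32)),'lat',l[k].mean())
s2=snap('side','side1.png');W=cloud(s2)
cv2.imwrite('pics/c4.png',np.hstack([cv2.resize(s['image'][:,:,::-1],(400,300)),cv2.resize(s2['image'][200:350,200:400,::-1],(400,300))]))
```

```text
r 152.7 lat 112.3 z 240.4
grip z 854 [102.2 103.7 104.9] [-4.52981264e-03  1.04440654e+02]
block ((648.796875, -0.4469165802001953), (34.4913444519043, 28.29311180114746), 14.026881217956543) lat 2.265339819507123
```

View pics/c4.png

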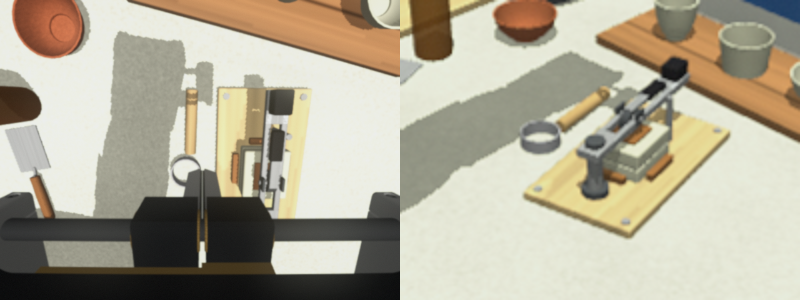

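The picture shows the lever level along the strap, the strap against the pin over the mould, and the cutter and roller in place.

```bash
python3 -c "
from h import *
print(robot.hand_in())"
```

```text
the job is handed in; nothing more can be done
None
```

The mould is clamped and the job is handed in at about 12.5 s of the 61 s allowed; the hand-in reported no verdict.

I pushed the parked strap round with the outside of the closed fingers until it stopped hard against its pin. A 40 N push there gave no further motion. Then I pushed the lever down with the fingertips to its hard stop, where the force was 50 N.

**Last checks:**
- **Strap:** its heading measures 14.0°, against 13.7° for the board, so it is within about 0.01 rad of the stop.
- **Lever:** the grip's top is at 103.7 mm (104 expected) with a slope of about 0.005 rad, so it is fully down.
- **Surroundings:** in the pictures the mould stands upright in its strips, and the cutter and roller look unmoved. The arm stands clear, touching nothing.

**Not measured:** I could not read the force of the cam on the mould; I only infer it from the lever being at its stop. I did not re-measure the mould's position in numbers either.

**Disagreement:** the pivot worked out from the board outline was about 7 mm off the one from the block. I used the block's, and the lever then measured exactly centred on it.

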